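Clip the scale pan on and prove the scale with the check weight

TASK

The pan of the bench scale has just been put back after cleaning. Push its red-looped hairpin clip in sideways until it snaps fully home on the pan's stem; then set the larger brass check weight gently upright on the middle of the pan and let go of it, so that the scale weighs it freely. Leave the smaller weight, the jar of beads and the price tags where they are, and do not lift the pan off its seat.

Things in the scene. Friction and masses are not known exactly. Their poses are not given: they have to be found in the camera images.
- scale: dark blue-green bench scale, fixed to the table: housing 164 x 160 mm in plan, top 80 mm above the table, round dial on the front. Origin under its centre at table height; x from the dial to the back, y to its left, z up. Above the housing is the sprung crosshead, an aluminium plate 60 mm wide in x, from y = -56 to +32 mm, its top at z = 100 mm when empty
- stem_neck (a point): foot of the pan's steel stem, where it stands on the crosshead plate (100 mm above the table when empty), on the scale's z axis; axes as the scale's. The neck here is 13 mm in diameter and 8 mm high; above it is a shoulder 25 mm in diameter. A steel strap at y = -30 mm bridges the clip (opening 42 mm wide, 8.5 mm high; its top 11 mm above the plate)
- pan_centre (a point): centre of the top face of the pan, on the stem's axis: a clear round platter 100 mm in diameter and 5 mm thick with a thin black centre ring 58 mm in diameter; 127 mm above the table when empty. The pan would lift off its seat while the clip is not home
- clip: hairpin spring clip of 6 mm steel wire, 97 mm long, with a red loop at its back. It lies flat on the crosshead plate under the strap, coming from the scale's right (-y). Origin: centre of its round pocket, at its underside; x points to its open tips (the way to push, about the scale's +y), z up. Home when its origin is on the stem's axis; it starts 22 to 30 mm short
- clip_leg_left (a joint): spring leg of the clip, rad: 0 closed, about 0.12 when spread. In front of the pocket the legs leave a gap of 6 mm, which the 13 mm neck must spread before they snap shut behind it; behind the pocket they nearly meet, so the clip stops there. The push rises to 6 to 9 N and drops at the snap
- clip_leg_right (a joint): the other spring leg, likewise
- clip_loop (a point): rearmost point of the clip's red loop (34 mm wide), 69 mm behind the clip's origin, at the middle of the wire, 103 mm above the table. The loop overhangs the end of the plate, so a finger may reach lower than the wire here; the housing's top is 23 mm below. When home, the loop sticks out 19 mm from under the pan's edge
- scale_carriage (a joint): how far the pan and crosshead have sunk, m: 0 empty (resting on the upper stop), spring 600 N/m with a dashpot, about 0.0077 with the larger weight standing freely, 0.014 at the lower stop
- check_weight: larger brass check weight, 500 g, 64 mm tall: cylinder 38 mm in diameter up to 45 mm, then a waist and a knob 24 mm in diameter. Origin at the centre of its underside, z up. Stands on the table to the right (-y) of the scale; either weight may be the nearer one
- small_weight: smaller brass check weight, 200 g, 28 mm in diameter and 46 mm tall, otherwise alike; to be left alone
- bead_jar: jar of coloured beads with a red lid, 81 mm in diameter, 141 mm tall; origin under its centre
- tag_stack: stack of price tags, 43 x 73 x 11 mm, flat on the table; origin under its centre
There are look-alikes about, which are no part of the job. Leave any black or turquoise look-alike of the check_weight alone.

How it is judged:
On the way, in this order (a step that is already met when the one before it is completed fails the run):
1. the clip has snapped home: the stem's neck sits in its pocket (within 3 mm) and both legs have closed again (horizontal distance between clip and pan_centre below 0.003 m and value of joint each of clip_leg_left, clip_leg_right below 0.04 rad), for 0.3 s.
2. the larger weight stands on the pan, within 10 mm of its centre, and the pan has sunk under it (horizontal distance between check_weight and pan_centre below 0.01 m and value of joint scale_carriage above 0.006 m), for 0.2 s.
At the end, for the whole second after the job is handed in: The clip is home with the stem in its pocket (within 3 mm) and its legs closed, and the larger weight stands upright, still and released on the pan, within 10 mm of its centre, the pan sunk by its weight alone (6 to 9.5 mm) (all of step 1 and all of step 2 and angle between check_weight's own z axis and vertical below 0.08 rad and linear speed of check_weight below 0.02 m/s and value of joint scale_carriage below 0.0095 m); the robot touches nothing.
It fails at once if the pan is driven down onto its lower stop (weight dropped or pressed) (value of joint scale_carriage above 0.0132 m).
It fails at once if the pan is lifted off its seat (height (world z) of pan_centre above 0.132 m).
It fails at once if the smaller weight is moved or knocked over (distance of small_weight from where it was at the start of the episode above 0.02 m or angle between small_weight's own z axis and vertical above 0.5 rad).
It fails at once if the jar of beads or the tags are moved (distance of bead_jar from where it was at the start of the episode above 0.02 m or distance of tag_stack from where it was at the start of the episode above 0.03 m).
It also fails if it takes over 53 s, if anything falls off the work surface, if the arm or the gripper's body presses on something with over 40 N, if the wrist force passes 120 N, or if a joint passes its speed limit or range.

ROBOT

A 7-joint arm with a two-finger parallel gripper is mounted at the origin on a cart in front of the work surface, level with it; the furniture and walls round the work are solid. World frame = base frame: x ahead of the robot, y to its left, z up, the work surface at z = 0. Lengths are in m, angles in rad, forces in N, time in s.
With the tool pointing down it reaches from about 0.4 to 0.85 m from the base axis. Payload 10.4 kg.
Tool frame: the origin (TCP) lies at the centre of the arm's flange, where the gripper is bolted on; the fingertips stand 173 mm ahead of it and the grasp point (between the pads) lies 155 mm ahead of it; z points along the fingers, y is the line along which they close (so a half turn about z gives the same grasp; the last joint's range is limited). The gripper opens to 85 mm and grips with 20 to 120 N. Pads are 22 mm wide; open, the fingers measure 114 mm over their backs; the gripper's body (76 mm by 85 mm) begins 54 mm behind the grasp point. The pads swing forward as they close: fully open they stand 13 mm farther back than shut.
Start: joints at [-1.203, 0.332, -0.065, 1.46, 0.022, 1.35, -0.088], TCP at [0.238, 0.578, 0.405] pointing down, gripper open.
Joint ranges: [-2.6, 2.6], [-0.5, 2.12], [-1.47, 1.34], [0.16, 2.42], [-1.27, 4.41], [0.06, 2.06], [-2.6, 2.6]. Speed limits (rad/s): [2.22, 2.22, 2.79, 2.79, 3.14, 3.14, 3.14].

INTERFACE

Orientations are given as a unit quaternion [x, y, z, w].
In Python, from workcell import manip, viewer, finder gives the robot as it stands.
- The arm moves only by the tool arm_command, never from a script. Its argument "plan" is a list of rows, each an object with "dp": the shift along the tool's x, y, z in mm, a list of three; "spin": the turn about the tool's z in rad. A call has 1 to 5 rows; each row shifts and turns the commanded pose from where the row before left it, along the tool's axes as they then stand; what a row does not reach is not made up. A row lasts 1/10 s, in which the tool goes at most 50 mm and 8.59 degrees, less where a joint would pass 70% of its speed; a pose out of reach is approached as far as the arm can. A call is refused whole if a number of a shift passes 50 or a number of a turn 0.15, either way. A call with a gripper value outside its range is refused whole. "grip" is the closure, from -1 (fully open) to 1 (shut), set as the call begins (left out, the last holds). The fingers move at their own pace and stop on an object; "newtons" is the grip in N (left out, the last holds). Time passes only in rows, so rows that do not move let the fingers close. It gives the time, the measured TCP pose, the force, the opening and the grip force at its end, in the units of the state.
- manip.get_obs(): the state, without advancing time (a new reading comes with each control period).
- viewer.camera(name): name is "scene" or "top" or "wrist"; returns the picture (400x640x3 uint8, blue, green, red); there is no depth.
- viewer.camera_params(name): a dict with "vertical_fov" (degrees; the focal length in pixels is half the picture's height over the tangent of half this angle, whatever the lens; pixels are square), "cx", "cy" (the principal point, pixels), "R" (3x3) and "t" (3): a world point X has camera coordinates R X + t; the wrist camera has in their place "T_tool_cam" (4x4, takes a point from camera to tool coordinates, whose origin is the TCP and whose axes are the flange's). Camera axes: x right, y down, z forward; pixel columns grow to the right and rows downward; lengths in m; the calibration is good to about 2 mm. The wrist camera is an equidistant fisheye: a pixel r from the principal point sees the ray r / f radians off the axis. A picture is of the moment at which its call begins: read the wrist's pose just before it. camera_params takes no time and is no camera call.
- manip.hand_in(): hands the job in; it is judged then, once.
Trained networks look in the newest picture that a camera, given by its name, has taken for a name from the list of things; names that differ only in an ending like _2 or _b are one class to them, and where a whole thing is asked for, a point or a joint stands for the part that bears it (a point fixed in the world has none). Each returns a list of dicts, best first, with "score" (0 to 1); they miss things now and then, are a little off and sometimes report something else, mostly with a low value. They report only what shows in the picture. A call takes as long as a camera call. They do not tell look-alikes from the thing itself.
- finder.find_in(camera, thing): "position" ([x, y, z] in m, in world coordinates, good to about 4 mm: the middle of the surface that is visible of it).
The state is a dict: "clock": time; "joint_pos": joint angles; "joint_velocities": joint speeds; "tau": joint torques, N m; "position": TCP position; "ee_rot": TCP orientation; "ft_force": force on the tool from outside, world axes, zero at the start; "torque": the same for the moment, N m; "grip_width": opening from 0.0 (shut) to 1.0 (fully open); "grasp_force": force on a finger pad.
Only numpy, scipy, OpenCV 4.12 (cv2) and the standard library are available. Lean on these libraries where they do the work, as an engineer would, in place of code of your own. Each camera call takes 0.05 s, during which the arm holds its last target. There are 200 camera calls.

## Working session

There is one attempt and no reset: what is moved stays moved. The work goes in short steps, Python scripts to look and compute and a tool call to move; the robot and the scene stay as the last step left them, time stands still between calls to the robot, and variables do not carry over. Pictures are saved under pics/ and viewed, at most 10 in all, crops included, and the job is handed in when it is done.

Besides the shell and the picture viewer there is one more tool, called after "Call:" by a JSON object that holds its "fn" and its "kwargs". arm_command: Moves the arm, as the interface text tells. Its arguments: {"type":"object","properties":{"plan":{"type":"array","items":{"type":"object","properties":{"dp":{"type":"array","items":{"type":"number"}},"spin":{"type":"number"}}}},"grip":{"type":"number"},"newtons":{"type":"number"}},"required":["plan"]}

```bash
ls; mkdir -p pics
python3 - <<'E'
from workcell import manip, viewer, finder
import cv2,numpy as np
o=manip.get_obs(); print({k:np.round(v,3).tolist() for k,v in o.items()})
a=viewer.camera("scene");b=viewer.camera("top");cv2.imwrite("pics/a.png",a);cv2.imwrite("pics/b.png",b)
for c in("scene","top"):
  print({k:np.round(v,3).tolist() for k,v in viewer.camera_params(c).items()})
  for n in ["scale","stem_neck","pan_centre","clip","clip_loop","check_weight","small_weight","bead_jar","tag_stack"]:
    print(c,n,[(np.round(d["position"],3).tolist(),round(d["score"],2)) for d in finder.find_in(c,n)[:3]])
print(viewer.camera_params("wrist"),manip.get_obs()["clock"])
E
```

```text
pics
{'clock': 0.0, 'joint_pos': [-1.203, 0.333, -0.065, 1.461, 0.022, 1.35, -0.089], 'joint_velocities': [0.001, 0.0, -0.0, -0.001, 0.0, -0.001, -0.0], 'tau': [0.001, -62.544, 0.05, -39.16, 0.016, 0.01, 0.0], 'position': [0.238, 0.578, 0.404], 'ee_rot': [0.194, 0.981, -0.001, -0.0], 'ft_force': [0.279, 0.342, 0.162], 'torque': [-0.033, -0.044, -0.024], 'grasp_force': 0.0, 'grip_width': 0.999}
{'vertical_fov': 44.546, 'cx': 323.888, 'cy': 198.654, 'R': [[0.736, -0.677, -0.006], [-0.456, -0.489, -0.744], [0.501, 0.55, -0.668]], 't': [-0.361, 0.3, 1.31]}
scene scale [([0.471, 0.006, 0.082], 0.77)]
scene stem_neck [([0.459, -0.329, 0.027], 0.73), ([0.498, 0.035, 0.13], 0.69)]
scene pan_centre [([0.5, 0.039, 0.124], 0.77), ([0.517, -0.031, 0.104], 0.64)]
scene clip [([0.514, -0.029, 0.104], 0.56)]
scene clip_loop [([0.51, -0.032, 0.104], 0.65), ([0.504, 0.039, 0.128], 0.38)]
scene check_weight [([0.457, -0.225, 0.045], 0.72), ([0.381, -0.216, 0.045], 0.53)]
scene small_weight []
scene bead_jar [([0.468, 0.325, 0.098], 0.72)]
scene tag_stack [([0.413, 0.235, 0.011], 0.48), ([0.458, -0.329
[... 403 characters left out ...]

top check_weight [([0.465, -0.214, 0.047], 0.49), ([0.389, -0.203, 0.046], 0.48)]
top small_weight [([0.466, -0.32, 0.033], 0.47)]
top bead_jar [([0.48, 0.334, 0.141], 0.55)]
top tag_stack [([0.416, 0.241, 0.012], 0.76), ([0.462, -0.215, 0.047], 0.62)]
{'vertical_fov': 65.70646984690485, 'cx': 324.4519741540694, 'cy': 197.23137012136374, 'T_tool_cam': array([[-7.14075382e-04, -9.55005449e-01, -2.96587394e-01,
         7.43543271e-02],
       [ 9.99999347e-01, -4.17239095e-04, -1.06413594e-03,
         3.70659543e-04],
       [ 8.92507767e-04, -2.96587960e-01,  9.55005123e-01,
         2.99180753e-02],
       [ 0.00000000e+00,  0.00000000e+00,  0.00000000e+00,
         1.00000000e+00]])} 1.0
```

View pics/a.png

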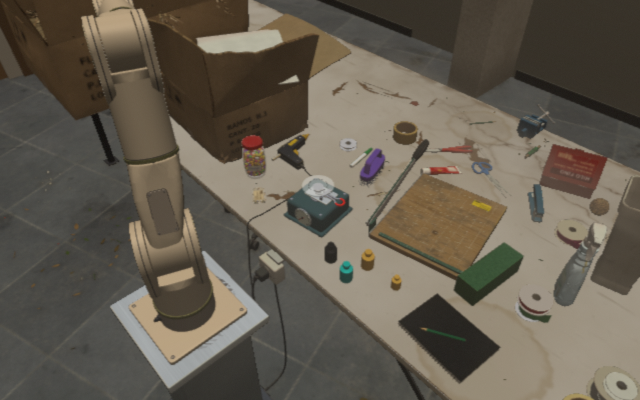

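View pics/b.png

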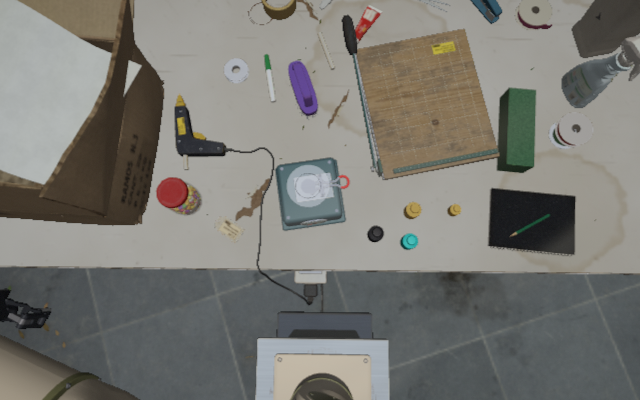

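The larger brass weight is at top-image (414,211), the smaller at (455,210), with black and turquoise look-alikes nearer the robot. The red loop is at (344,182). I'll move out past the jar towards the scale.

Call:
{"fn": "arm_command", "kwargs": {"plan": [{"dp":[-19,-45,0]},{"dp":[-19,-45,0]},{"dp":[-19,-45,0]},{"dp":[-19,-45,0]},{"dp":[-19,-45,0]}], "grip": 1}}

```text
invalid input at $.plan[0]: expected keys dp, spin
```

```bash
cat > h.py <<'E'
from workcell import manip, viewer, finder
import numpy as np, cv2
from scipy.spatial.transform import Rotation as Ro
def pose():
    o=manip.get_obs(); return np.array(o["position"]),Ro.from_quat(o["ee_rot"]).as_matrix(),o
def go(target,yaw_deg=None):
    "dp in mm (tool axes) to TCP target; spin so tool y (mod pi) heads yaw_deg"
    p,R,o=pose(); d=R.T@(np.array(target)-p)*1000
    y=np.degrees(np.arctan2(R[1,1],R[0,1])); s=None
    if yaw_deg is not None:
        s=-np.radians((yaw_deg-y+90)%180-90)
    print("t",round(o["clock"],2),"p",p.round(4),"yaw",round(y,1),"tilt",R[:,2].round(3),"dp",d.round(1),"spin",s,"F",np.round(o["ft_force"],1),"w",round(o["grip_width"],2),"j",np.round(o["joint_pos"],2))
def ray(name,uv):
    "camera centre and unit ray in world for a pixel"
    c=viewer.camera_params(name); f=200/np.tan(np.radians(c["vertical_fov"]/2))
    v=np.array([uv[0]-c["cx"],uv[1]-c["cy"]])/f
    if name=="wrist":
        r=np.linalg.norm(v)+1e-12; d=np.r_[v/r*np.sin(r),np.cos(r)]
        p,R,_=pose(); T=np.array(c["T_tool_cam"]); return p+R@T[:3,3],R@T[:3,:3]@d
    d=np.r_[v,1]; R=np.array(c["R"]); return -R.T@np.array(c["t"]),R.T@d
def at(name,uv,z):
    o,d=ray(name,uv); return (o+d*(z-o[2])/d[2])
def proj(name,X):
    c=viewer.camera_params(name); f=200/np.tan(np.radians(c["vertical_fov"]/2)); X=np.array(X)
    if name=="wrist":
        p,R,_=pose(); T=np.array(c["T_tool_cam"]); x=T[:3,:3].T@(R.T@(X-p)-T[:3,3]); r=np.hypot(x[0],x[1]); k=np.arctan2(r,x[2])/r*f
    else:
        x=np.array(c["R"])@X+np.array(c["t"]); k=f/x[2]
    return np.array([c["cx"]+x[0]*k,c["cy"]+x[1]*k])
E
python3 - <<'E'
from h import *
go([0.46,-0.09,0.40],98)
for n,uv,z in[("black",(376,230),.06),("turq",(410,237),.06),("brassL",(414,208),.06),("small",(455,208),.045)]: print(n,at("top",uv,z).round(3))
E
```

```text
t 1.0 p [0.2381 0.5779 0.4047] yaw 67.6 tilt [ 0.  0. -1.] dp [-459.6 -533.     4.7] spin -0.5304270591232262 F [-0.6 -0.4 -0.3] w 1.0 j [-1.2   0.33 -0.06  1.46  0.02  1.35 -0.09]
black [ 0.409 -0.126  0.06 ]
turq [ 0.394 -0.207  0.06 ]
brassL [ 0.464 -0.218  0.06 ]
small [ 0.467 -0.321  0.045]
```

Call:
{"fn": "arm_command", "kwargs": {"plan": [{"dp":[-19,-45,0],"spin":0},{"dp":[-19,-45,0],"spin":0},{"dp":[-19,-45,0],"spin":0},{"dp":[-19,-45,0],"spin":0},{"dp":[-19,-45,0],"spin":0}], "grip": 1}}

```text
clock: 1.5
position: [0.24, 0.3317, 0.4046]
ee_rot: [0.194, 0.981, 0.0, -0.0]
ft_force: [1.2, -0.1, 0.6]
grip_width: 0.143
grasp_force: 0.0
```

Call:
{"fn": "arm_command", "kwargs": {"plan": [{"dp":[-36,-30,0],"spin":0},{"dp":[-36,-30,0],"spin":0},{"dp":[-36,-30,0],"spin":0},{"dp":[-36,-30,0],"spin":0},{"dp":[-36,-30,0],"spin":0}]}}

```text
clock: 2.0
position: [0.3499, 0.1244, 0.405]
ee_rot: [0.194, 0.981, 0.001, 0.0]
ft_force: [1.5, -0.0, -0.4]
grip_width: 0.003
grasp_force: 0.0
```

Run:
```python
from h import *
go([0.46,-0.09,0.40],98)
```

```text
t 2.0 p [0.3499 0.1244 0.405 ] yaw 67.6 tilt [ 0.001  0.001 -1.   ] dp [-183.5 -156.3    4.9] spin -0.530356161467298 F [ 1.5 -0.  -0.4] w 0.0 j [-0.85 -0.28  0.32  2.07  0.09  1.34  0.62]
```

Call:
{"fn": "arm_command", "kwargs": {"plan": [{"dp":[-37,-32,0],"spin":0},{"dp":[-37,-32,0],"spin":0},{"dp":[-37,-32,0],"spin":0},{"dp":[-37,-31,0],"spin":0},{"dp":[-36,-30,5],"spin":0}]}}

```text
clock: 2.5
position: [0.4603, -0.0912, 0.4006]
ee_rot: [0.194, 0.981, 0.001, 0.001]
ft_force: [1.0, 2.0, -2.2]
grip_width: 0.001
grasp_force: 0.0
```

Call:
{"fn": "arm_command", "kwargs": {"plan": [{"dp":[0,0,0],"spin":-0.14},{"dp":[0,0,0],"spin":-0.14},{"dp":[0,0,0],"spin":-0.13},{"dp":[0,0,0],"spin":-0.12},{"dp":[0,0,0],"spin":0}]}}

```text
clock: 3.0
position: [0.4598, -0.0889, 0.3998]
ee_rot: [-0.071, 0.998, 0.0, 0.0]
ft_force: [-0.4, 0.4, 0.4]
grip_width: 0.001
grasp_force: 0.0
```

Run:
```python
from h import *
go([0.46,-0.09,0.40],98)
a=viewer.camera("wrist")
cv2.imwrite("pics/c.png",a)
for n in ["scale","stem_neck","pan_centre","clip","clip_loop","check_weight"]:
    print(n,[(np.round(d["position"],4).tolist(),round(d["score"],2)) for d in finder.find_in("wrist",n)[:3]])
go([0.46,-0.09,0.40],98)
```

```text
t 3.0 p [ 0.4598 -0.0889  0.3998] yaw 98.1 tilt [ 0.  0. -1.] dp [-0.1 -1.1 -0.2] spin 0.001511072822166998 F [-0.4  0.4  0.4] w 0.0 j [-0.71 -0.07  0.79  1.9   0.05  1.29  1.77]
scale [([0.4707, 0.0121, 0.08], 0.93)]
stem_neck [([0.5011, 0.0285, 0.128], 0.62), ([0.508, -0.0343, 0.1033], 0.23)]
pan_centre [([0.501, 0.042, 0.1277], 0.78)]
clip [([0.5066, -0.0327, 0.1069], 0.91), ([0.4968, 0.0302, 0.1305], 0.45)]
clip_loop [([0.5098, -0.0344, 0.1048], 0.78), ([0.4987, 0.0396, 0.1251], 0.51)]
check_weight [([0.4604, -0.2132, 0.0497], 0.74), ([0.4005, -0.1214, 0.0472], 0.65), ([0.4128, 0.2398, 0.0084], 0.51)]
t 3.35 p [ 0.4598 -0.0889  0.3997] yaw 97.9 tilt [ 0.  0. -1.] dp [-0.1 -1.2 -0.3] spin -0.0017419872950149944 F [-0.2 -0.1  0.6] w -0.0 j [-0.71 -0.07  0.79  1.9   0.05  1.29  1.77]
```

View pics/c.png

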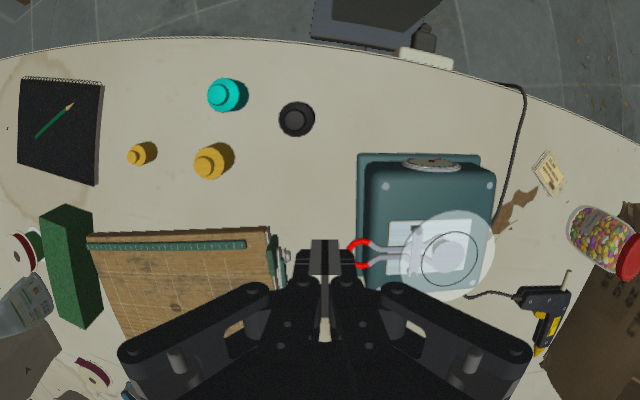

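The wrist view shows the pan ring around (450,257), the red loop around (358,253), the large brass weight at (210,160) and the small one at (140,153). Next I'll refine the loop, pan and housing positions.

Run:
```python
from h import *
for nm,f in(("wrist","c"),("top","b")):
    a=cv2.imread(f"pics/{f}.png").astype(int); m=(a[...,2]>150)&(a[...,1]<80)&(a[...,0]<90)
    v,u=np.nonzero(m); P=np.array([at(nm,(x,y),.103) for x,y in zip(u,v)])
    k=(abs(P[:,0]-.51)<.04)&(abs(P[:,1]+.035)<.04); P=P[k]
    print(nm,k.sum(),"min",P.min(0).round(4),"max",P.max(0).round(4),"mean",P.mean(0).round(4))
    th=np.radians(98);d=np.array([np.cos(th),np.sin(th)]);n=np.array([-d[1],d[0]])
    print(" along",(P[:,:2]@d).min().round(4)," lat",(P[:,:2]@n).min().round(4),(P[:,:2]@n).max().round(4))
print([at("wrist",p,.127).round(4) for p in((450,257),)])
e=[at("wrist",p,0.0)[:2] for p in((357,153),(480,155))]; print("edge",e,np.degrees(np.arctan2(*(e[1]-e[0])[::-1])))
a=cv2.imread("pics/c.png")[140:320,320:520]; b=cv2.imread("pics/b.png")[145:235,265:365]
cv2.imwrite("pics/d.png",np.vstack([cv2.resize(a,(600,540),interpolation=2)]))
cv2.imwrite("pics/e.png",cv2.resize(b,(600,540),interpolation=2))
```

```text
wrist 187 min [ 0.5042 -0.06    0.103 ] max [ 0.5364 -0.0357  0.103 ] mean [ 0.5175 -0.0478  0.103 ]
 along -0.1311  lat -0.5251 -0.493
top 21 min [ 0.5048 -0.057   0.103 ] max [ 0.5312 -0.0381  0.103 ] mean [ 0.5197 -0.0496  0.103 ]
 along -0.129  lat -0.5207 -0.493
[array([0.5029, 0.0357, 0.127 ])]
edge [array([ 0.43897347, -0.05272546]), array([0.41422406, 0.11054691])] 98.61948265147653
```

View pics/d.png

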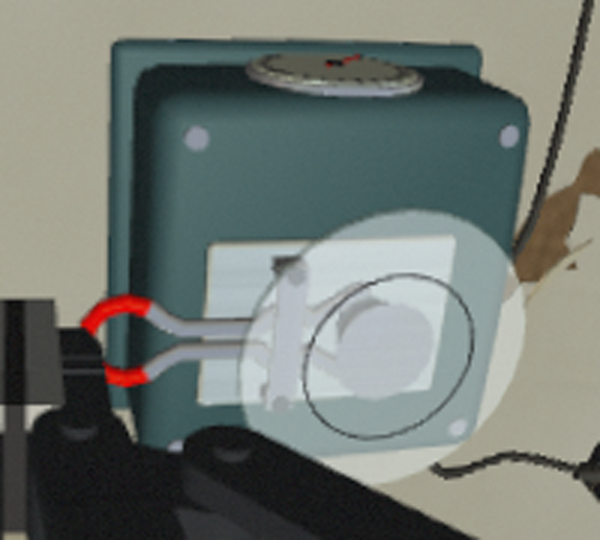

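View pics/e.png

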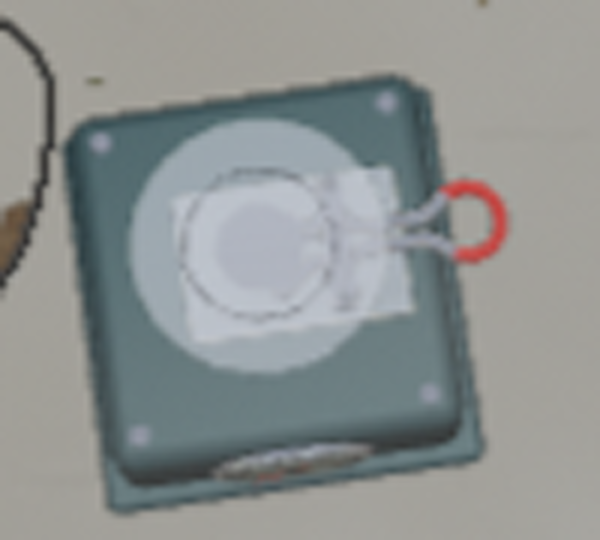

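Run:
```python
from h import *
H=[at("top",(265+x/6,145+y/6),.08)[:2] for x,y in((101,143),(387,102),(140,435),(430,393))]
ang=lambda v:np.degrees(np.arctan2(v[1],v[0]))
print("holes",np.round(H,4).tolist(),ang(H[0]-H[1]),ang(H[2]-H[3]),ang(H[0]-H[2])+0,ang(H[1]-H[3]),"mid",np.mean(H,0))
W=[at("wrist",(320+x/3,140+y/3),.08)[:2] for x,y in((196,138),(510,136),(456,428))]
print("wrist holes",np.round(W,4).tolist(),ang(W[1]-W[0]),ang(W[2]-W[1]),"mid",(W[0]+W[2])/2)
c1=at("top",(308.1,185.6),.127);c2=at("wrist",(449.7,258.7),.127);print("pan",c1,c2)
a=98.5;d=np.array([np.cos(np.radians(a)),np.sin(np.radians(a))])
L=np.array([.519,-.046]); 
S=(c1+c2)[:2]/2; print("stem",S,"clip ang",ang(S-L))
tgt=L-d*(0.0165+.0145+.022); print(tgt); go([*tgt,.30],a)
```

```text
holes [[0.5525, 0.1017], [0.5707, -0.0131], [0.4344, 0.083], [0.4525, -0.0313]] 98.98043209497996 98.97196333012873 9.023328682083386 8.761385262459426 mid [0.50253075 0.03508515]
wrist holes [[0.4556, -0.0297], [0.4377, 0.0864], [0.5577, 0.1037]] 98.75524805203867 8.223277322576187 mid [0.50668776 0.03699826]
pan [0.50245069 0.03544725 0.127     ] [0.50472958 0.03599005 0.127     ]
stem [0.50359014 0.03571865] clip ang 100.67898890165227
[ 0.5268339  -0.09841784]
t 3.35 p [ 0.4598 -0.0889  0.3997] yaw 97.9 tilt [ 0.  0. -1.] dp [-65.1 -18.7  99.7] spin -0.010468633554986641 F [-0.2 -0.1  0.6] w -0.0 j [-0.71 -0.07  0.79  1.9   0.05  1.29  1.77]
```

Call:
{"fn": "arm_command", "kwargs": {"plan": [{"dp":[-33,-10,0],"spin":-0.03},{"dp":[-33,-10,34],"spin":0},{"dp":[0,0,44],"spin":0},{"dp":[0,0,40],"spin":0},{"dp":[0,0,0],"spin":0}]}}

```text
clock: 3.85
position: [0.5264, -0.0979, 0.2771]
ee_rot: [-0.084, 0.996, -0.0, -0.004]
ft_force: [0.6, -0.6, 0.8]
grip_width: 0.002
grasp_force: 0.0
```

Run:
```python
from h import *
go([.527,-.095,.264],99.5)
a=viewer.camera("wrist"); cv2.imwrite("pics/f.png",cv2.resize(a[150:330,220:520],(800,480),interpolation=2))
```

```text
t 3.85 p [ 0.5264 -0.0979  0.2771] yaw 99.6 tilt [-0.009 -0.001 -1.   ] dp [-1.2  2.8 13.1] spin 0.002612717714450347 F [ 0.6 -0.6  0.8] w 0.0 j [-0.61  0.32  0.83  1.88 -0.27  1.06  2.07]
```

View pics/f.png

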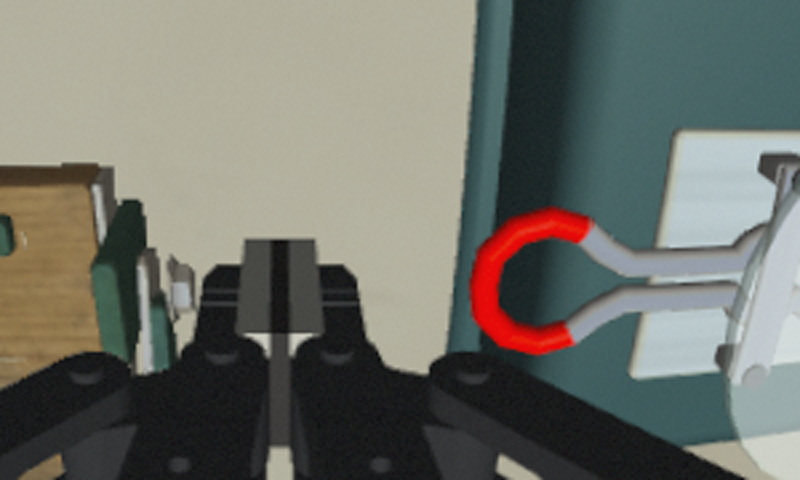

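The loop (crop x 472–600, centre row 283) is level with the closed fingertips (crop x 240–315). I'll go down and then push.

Call:
{"fn": "arm_command", "kwargs": {"plan": [{"dp":[0,0,13],"spin":0},{"dp":[-1,10,0],"spin":0},{"dp":[0,8,0],"spin":0},{"dp":[0,4,0],"spin":0},{"dp":[0,0,0],"spin":0}]}}

```text
clock: 4.4
position: [0.5256, -0.0754, 0.2694]
ee_rot: [-0.085, 0.996, 0.0, 0.001]
ft_force: [-0.2, 0.1, -0.9]
grip_width: 0.003
grasp_force: 0.0
```

Call:
{"fn": "arm_command", "kwargs": {"plan": [{"dp":[0,2,0],"spin":0},{"dp":[0,2,0],"spin":0},{"dp":[0,2,0],"spin":0},{"dp":[0,2,0],"spin":0},{"dp":[0,0,0],"spin":0}]}}

```text
clock: 4.9
position: [0.524, -0.0685, 0.2687]
ee_rot: [-0.085, 0.996, 0.0, -0.0]
ft_force: [0.6, -0.1, 0.3]
grip_width: -0.001
grasp_force: 0.3
```

Call:
{"fn": "arm_command", "kwargs": {"plan": [{"dp":[0,0,4],"spin":0},{"dp":[0,2,0],"spin":0},{"dp":[0,2,0],"spin":0},{"dp":[0,2,0],"spin":0},{"dp":[0,2,0],"spin":0}]}}

```text
clock: 5.4
position: [0.5228, -0.0615, 0.2649]
ee_rot: [-0.084, 0.996, -0.001, 0.0]
ft_force: [1.9, -7.9, 2.6]
grip_width: -0.001
grasp_force: 4.8
```

Call:
{"fn": "arm_command", "kwargs": {"plan": [{"dp":[0,2,0],"spin":0},{"dp":[0,2,0],"spin":0},{"dp":[0,2,0],"spin":0},{"dp":[0,2,0],"spin":0}]}}

```text
clock: 5.8
position: [0.5215, -0.0536, 0.265]
ee_rot: [-0.084, 0.996, -0.0, 0.0]
ft_force: [-0.3, -4.0, 3.5]
grip_width: -0.005
grasp_force: 3.3
```

Run:
```python
from h import *
go([.504-(-.165)*.069,.036-.069*.986,.264],99.5)
a=viewer.camera("wrist"); cv2.imwrite("pics/g.png",cv2.resize(a[150:330,220:520],(800,480),interpolation=2))
```

```text
t 5.8 p [ 0.5215 -0.0536  0.265 ] yaw 99.6 tilt [ 0.001 -0.001 -1.   ] dp [ 2.4 22.2  1. ] spin 0.0023990335790995423 F [-0.3 -4.   3.5] w -0.01 j [-0.69  0.31  0.81  1.92 -0.26  1.02  1.98]
```

View pics/g.png

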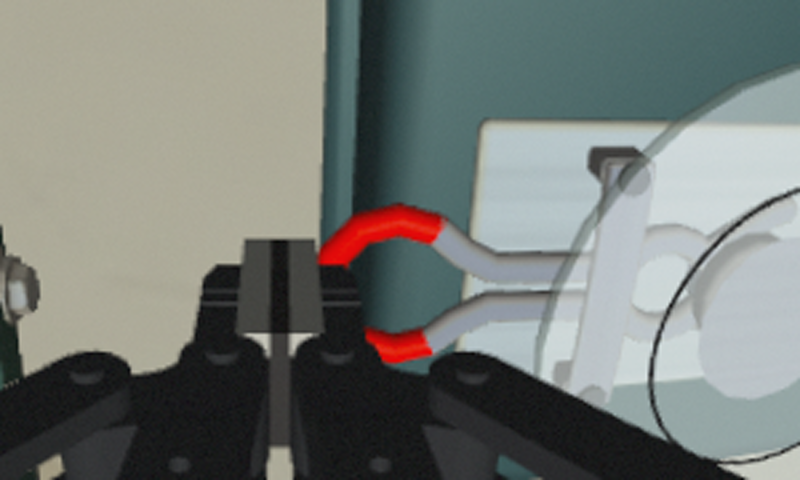

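The fingertip is on the loop and the clip is moving, so I'll keep pushing.

Call:
{"fn": "arm_command", "kwargs": {"plan": [{"dp":[0,2,0],"spin":0},{"dp":[0,2,0],"spin":0},{"dp":[0,2,0],"spin":0}]}}

```text
clock: 6.15
position: [0.5205, -0.0482, 0.265]
ee_rot: [-0.084, 0.996, -0.001, 0.001]
ft_force: [1.8, -10.6, 4.2]
grip_width: 0.001
grasp_force: 6.2
```

Call:
{"fn": "arm_command", "kwargs": {"plan": [{"dp":[0,2,0],"spin":0},{"dp":[0,2,0],"spin":0}]}}

```text
clock: 6.35
position: [0.5197, -0.0435, 0.2649]
ee_rot: [-0.084, 0.996, -0.0, 0.0]
ft_force: [0.2, -3.0, 5.0]
grip_width: -0.001
grasp_force: 3.9
```

Call:
{"fn": "arm_command", "kwargs": {"plan": [{"dp":[0,1,0],"spin":0},{"dp":[0,1,0],"spin":0}]}}

```text
clock: 6.55
position: [0.5193, -0.0399, 0.2647]
ee_rot: [-0.085, 0.996, 0.001, -0.0]
ft_force: [-1.5, 1.4, 4.8]
grip_width: 0.001
grasp_force: 2.4
```

Call:
{"fn": "arm_command", "kwargs": {"plan": [{"dp":[0,1,0],"spin":0},{"dp":[0,0,0],"spin":0}]}}

```text
clock: 6.75
position: [0.5192, -0.0393, 0.2647]
ee_rot: [-0.085, 0.996, 0.0, -0.0]
ft_force: [-0.2, 2.2, 4.8]
grip_width: 0.0
grasp_force: 2.4
```

Run:
```python
from h import *
go([.52,-.04,.264],99.5)
a=viewer.camera("wrist"); cv2.imwrite("pics/i.png",cv2.resize(a[150:330,280:520],(800,600),interpolation=2))
```

```text
t 6.75 p [ 0.5192 -0.0393  0.2647] yaw 99.8 tilt [-0.     0.001 -1.   ] dp [-0.7 -0.8  0.7] spin 0.004405759303879249 F [-0.2  2.2  4.8] w 0.0 j [-0.71  0.3   0.81  1.93 -0.25  1.02  1.95]
```

View pics/i.png

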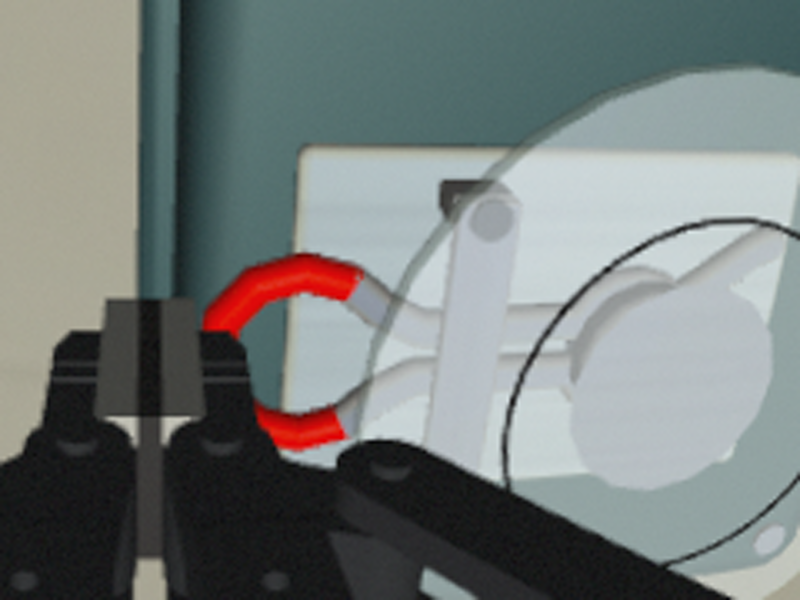

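The clip looks nearly home (red loop at crop x 205–360). I'll push on to a firm stop.

Call:
{"fn": "arm_command", "kwargs": {"plan": [{"dp":[0,1,0],"spin":0},{"dp":[0,1,0],"spin":0}]}}

```text
clock: 7.0
position: [0.5188, -0.0385, 0.2647]
ee_rot: [-0.084, 0.996, -0.0, 0.0]
ft_force: [0.3, -1.5, 5.1]
grip_width: -0.001
grasp_force: 2.4
```

Call:
{"fn": "arm_command", "kwargs": {"plan": [{"dp":[0,1,0],"spin":0},{"dp":[0,1,0],"spin":0}]}}

```text
clock: 7.2
position: [0.5185, -0.0366, 0.2648]
ee_rot: [-0.084, 0.996, -0.0, 0.0]
ft_force: [0.6, -2.8, 4.3]
grip_width: -0.0
grasp_force: 2.8
```

Call:
{"fn": "arm_command", "kwargs": {"plan": [{"dp":[0,1,0],"spin":0},{"dp":[0,1,0],"spin":0}]}}

```text
clock: 7.4
position: [0.5182, -0.0355, 0.2649]
ee_rot: [-0.084, 0.996, -0.001, 0.0]
ft_force: [1.1, -10.2, 4.7]
grip_width: -0.001
grasp_force: 6.3
```

Call:
{"fn": "arm_command", "kwargs": {"plan": [{"dp":[0,1,0],"spin":0},{"dp":[0,1,0],"spin":0}]}}

```text
clock: 7.6
position: [0.518, -0.0348, 0.265]
ee_rot: [-0.083, 0.997, -0.002, 0.001]
ft_force: [2.8, -14.1, 4.7]
grip_width: 0.0
grasp_force: 9.1
```

Run:
```python
from h import *
go([.52,-.04,.264],99.5)
a=viewer.camera("wrist"); cv2.imwrite("pics/j.png",cv2.resize(a[150:330,280:520],(800,600),interpolation=2))
```

```text
t 7.6 p [ 0.518  -0.0348  0.265 ] yaw 99.6 tilt [ 0.002 -0.004 -1.   ] dp [-1.1 -5.5  1. ] spin 0.0009478884355217648 F [  2.8 -14.1   4.7] w 0.0 j [-0.73  0.29  0.81  1.94 -0.24  1.01  1.93]
```

View pics/j.png

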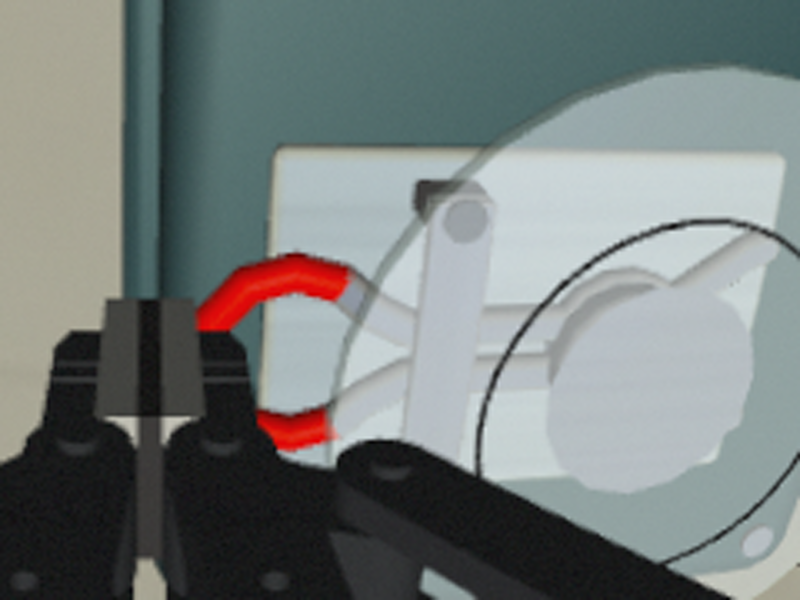

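The force climbs to 14 N with almost no motion, so the clip is at its stop. I'll back off and check it on the way to the weight.

Call:
{"fn": "arm_command", "kwargs": {"plan": [{"dp":[0,-10,0],"spin":0},{"dp":[0,-30,0],"spin":0},{"dp":[0,-20,-40],"spin":0},{"dp":[16,-32,-40],"spin":0},{"dp":[16,-32,-40],"spin":0}]}}

```text
clock: 8.15
position: [0.508, -0.1558, 0.3799]
ee_rot: [-0.085, 0.996, 0.0, -0.001]
ft_force: [1.6, 0.1, -0.2]
grip_width: 0.002
grasp_force: 0.0
```

Run:
```python
from h import *
go([.463,-.18,.40],95)
a=viewer.camera("wrist"); cv2.imwrite("pics/k.png",a)
for n in ["pan_centre","clip_loop","clip","check_weight"]:
    print(n,[(np.round(d["position"],4).tolist(),round(d["score"],2)) for d in finder.find_in("wrist",n)[:3]])
b=a.astype(int); m=(b[...,2]>150)&(b[...,1]<80)&(b[...,0]<90); v,u=np.nonzero(m); P=np.array([at("wrist",(x,y),.103) for x,y in zip(u,v)])[:,:2]
P=P[(abs(P[:,0]-.51)<.05)&(abs(P[:,1]+.02)<.05)]; th=np.radians(98.9);d=np.array([np.cos(th),np.sin(th)]);n=np.array([-d[1],d[0]])
print(len(P),"loop along rel stem",((P-[.504,.036])@d).min(),"lat",((P-[.504,.036])@n).min(),((P-[.504,.036])@n).max())
c=proj("wrist",[.50,-.01,.103]).astype(int); x0=min(max(c[0]-120,0),400);y0=min(max(c[1]-75,0),250)
print(x0,y0);cv2.imwrite("pics/l.png",cv2.resize(a[y0:y0+150,x0:x0+240],(800,500),interpolation=2))
```

```text
t 8.15 p [ 0.508  -0.1558  0.3799] yaw 99.8 tilt [-0.002  0.    -1.   ] dp [ 48.5 -16.2 -20.1] spin 0.08298721759613564 F [ 1.6  0.1 -0.2] w 0.0 j [-0.6   0.18  0.91  1.78 -0.15  1.25  2.09]
pan_centre [([0.5054, 0.0352, 0.1278], 0.79)]
clip_loop [([0.5124, -0.0181, 0.1035], 0.72)]
clip [([0.5129, -0.0166, 0.1085], 0.85)]
check_weight [([0.4078, -0.1292, 0.0453], 0.85), ([0.39, -0.2084, 0.0473], 0.69), ([0.4626, -0.2172, 0.0484], 0.62)]
292 loop along rel stem -0.06699641930073846 lat -0.020126391006666446 0.012275605132012594
360 137
```

View pics/l.png

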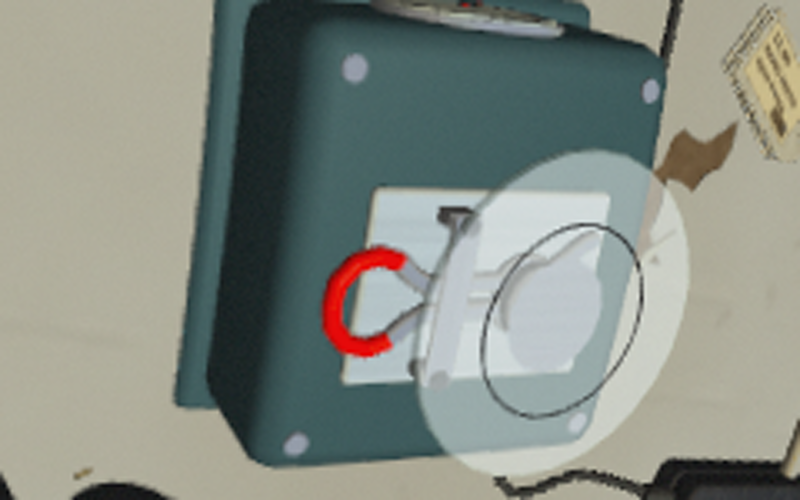

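The clip is home: the loop's rear is 67 mm behind the stem (nominal 69 mm), and the legs are closed round the neck at crop (555,310). Now the large weight.

Call:
{"fn": "arm_command", "kwargs": {"plan": [{"dp":[28,-35,0],"spin":0.05},{"dp":[24,-33,0],"spin":0},{"dp":[0,0,0],"spin":0}], "grip": -0.7, "newtons": 40}}

```text
clock: 8.7
position: [0.4641, -0.2335, 0.3781]
ee_rot: [-0.057, 0.998, -0.0, -0.001]
ft_force: [-0.1, 0.3, 0.6]
grip_width: 0.503
grasp_force: 0.0
```

Run:
```python
from h import *
print("pan3",at("wrist",(528.6,233),.127)) if 0 else None
go([.463,-.216,.30],96)
a=viewer.camera("wrist"); cv2.imwrite("pics/m.png",a)
print([(np.round(d["position"],4).tolist(),round(d["score"],2)) for d in finder.find_in("wrist","check_weight")])
h=cv2.cvtColor(a,cv2.COLOR_BGR2HSV); m=cv2.inRange(h,(15,120,90),(32,255,255))
n,l,s,c=cv2.connectedComponentsWithStats(m)
for i in range(1,n):
    if s[i,4]>150: print(s[i],c[i].round(1),at("wrist",c[i],.05).round(4))
print(proj("wrist",[.463,-.216,.064]),proj("wrist",[.463,-.216,0]))
```

```text
t 8.7 p [ 0.4641 -0.2335  0.3781] yaw 96.5 tilt [-0.002 -0.    -1.   ] dp [-1.  17.6 78.1] spin 0.008830305153985522 F [-0.1  0.3  0.6] w 0.5 j [-0.51  0.15  0.98  1.81 -0.13  1.25  2.19]
[([0.3883, -0.214, 0.0469], 0.89), ([0.4007, -0.1369, 0.0473], 0.77), ([0.4593, -0.2197, 0.0507], 0.65), ([0.4854, 0.3133, 0.0264], 0.61)]
[228 155  25  29 510] [240.  169.9] [ 0.4657 -0.3155  0.05  ]
[ 321  158   36   41 1141] [337.7 179.1] [ 0.4641 -0.2167  0.05  ]
[316 272  53  22 686] [344.3 282.1] [ 0.5815 -0.1932  0.05  ]
[287 277  27  16 227] [299.8 283.8] [ 0.5899 -0.2431  0.05  ]
[339.16390309 181.6555426 ] [336.60216388 167.9468363 ]
```

View pics/m.png

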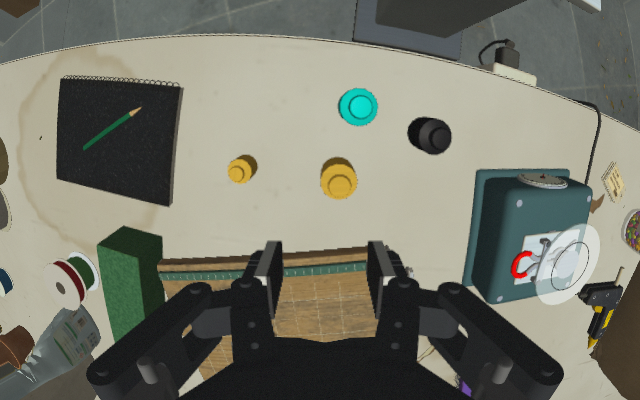

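The large brass weight sits at pixel (339,179) with clear space around it, and the small one at (240,170). I've now viewed 11 pictures, one over the limit of 10, so I'll use numbers only from here.

Call:
{"fn": "arm_command", "kwargs": {"plan": [{"dp":[-1,19,0],"spin":0},{"dp":[0,0,45],"spin":0},{"dp":[0,0,45],"spin":0},{"dp":[0,0,45],"spin":0},{"dp":[0,0,0],"spin":0}]}}

```text
clock: 9.3
position: [0.4642, -0.208, 0.2387]
ee_rot: [-0.061, 0.998, 0.001, -0.005]
ft_force: [-0.8, -0.3, 1.1]
grip_width: 0.849
grasp_force: 0.0
```

Run:
```python
from h import *
go([.464,-.214,.188],96)
a=viewer.camera("wrist"); h=cv2.cvtColor(a,cv2.COLOR_BGR2HSV); m=cv2.inRange(h,(15,120,90),(32,255,255))
n,l,s,c=cv2.connectedComponentsWithStats(m)
for i in range(1,n):
    if s[i,4]>300: print(s[i],c[i].round(1))
for z in(.064,.045,.0): print(z,proj("wrist",[.464,-.214,z]))
```

```text
t 9.3 p [ 0.4642 -0.208   0.2387] yaw 97.0 tilt [-0.011  0.001 -1.   ] dp [ 0.4 -6.  50.7] spin 0.01740722592947329 F [-0.8 -0.3  1.1] w 0.85 j [-0.44  0.34  0.89  1.98 -0.32  0.98  2.3 ]
[ 133  194   37   38 1009] [150.9 213.7]
[ 274  208   63   62 2962] [304.5 237.4]
0.064 [316.38871163 247.00230513]
0.045 [317.16971546 232.85995926]
0.0 [318.55054502 208.17699294]
```

Call:
{"fn": "arm_command", "kwargs": {"plan": [{"dp":[0,-10,5],"spin":0},{"dp":[0,0,25],"spin":0},{"dp":[0,0,20],"spin":0},{"dp":[0,0,0],"spin":0},{"dp":[0,0,0],"spin":0}]}}

```text
clock: 9.85
position: [0.4679, -0.2208, 0.1962]
ee_rot: [-0.06, 0.998, -0.0, 0.001]
ft_force: [0.1, -0.5, 0.9]
grip_width: 0.847
grasp_force: 0.0
```

Run:
```python
from h import *
go([.464,-.218,.188],96)
a=viewer.camera("wrist"); h=cv2.cvtColor(a,cv2.COLOR_BGR2HSV); m=cv2.inRange(h,(15,120,90),(32,255,255))
n,l,s,c=cv2.connectedComponentsWithStats(m)
for i in range(1,n):
    if s[i,4]>300: print(s[i],c[i].round(1))
for z in(.064,.045,.0): print(z,proj("wrist",[.464,-.218,z]))
```

```text
t 9.85 p [ 0.4679 -0.2208  0.1962] yaw 96.9 tilt [ 0.002 -0.    -1.   ] dp [3.6 3.3 8.1] spin 0.015359508386678405 F [ 0.1 -0.5  0.9] w 0.85 j [-0.35  0.43  0.83  1.99 -0.41  0.89  2.39]
[ 110  209   46   48 1481] [132.6 233.8]
[ 288  231   83   82 4872] [328.9 269.6]
0.064 [334.19466721 290.845182  ]
0.045 [333.09629658 266.96529144]
0.0 [331.2569935  227.98093303]
```

Call:
{"fn": "arm_command", "kwargs": {"plan": [{"dp":[4,1,5],"spin":0},{"dp":[0,0,3],"spin":0},{"dp":[0,0,0],"spin":0}]}}

```text
clock: 10.2
position: [0.4626, -0.2203, 0.1862]
ee_rot: [-0.06, 0.998, 0.0, -0.0]
ft_force: [-0.3, 0.2, 0.0]
grip_width: 0.85
grasp_force: 0.0
```

Call:
{"fn": "arm_command", "kwargs": {"plan": [{"dp":[0,0,0],"spin":0},{"dp":[0,0,0],"spin":0},{"dp":[0,0,0],"spin":0},{"dp":[0,0,0],"spin":0},{"dp":[0,0,0],"spin":0}], "grip": 1, "newtons": 40}}

```text
clock: 10.7
position: [0.4629, -0.2204, 0.1865]
ee_rot: [-0.06, 0.998, 0.0, 0.0]
ft_force: [-0.8, 1.1, 4.6]
grip_width: 0.429
grasp_force: 39.7
```

Call:
{"fn": "arm_command", "kwargs": {"plan": [{"dp":[0,0,0],"spin":0},{"dp":[0,0,-10],"spin":0},{"dp":[0,0,-10],"spin":0},{"dp":[0,0,0],"spin":0}]}}

```text
clock: 11.1
position: [0.4632, -0.2207, 0.2076]
ee_rot: [-0.06, 0.998, -0.0, 0.001]
ft_force: [1.9, -0.5, -3.6]
grip_width: 0.428
grasp_force: 41.5
```

Run:
```python
from h import *
go([.504,.036,.37],99)
a=viewer.camera("wrist"); h=cv2.cvtColor(a,cv2.COLOR_BGR2HSV); m=cv2.inRange(h,(15,120,90),(32,255,255))
n,l,s,c=cv2.connectedComponentsWithStats(m)
for i in range(1,n):
    if s[i,4]>300: print(s[i],c[i].round(1))
p,R,_=pose()
for dx in(-5,0,5): print(dx,proj("wrist",p+R@[dx/1000,0,.155-.034]).round(1),proj("wrist",p+R@[dx/1000,.012,.155-.034]).round(1))
print([(np.round(d["position"],4).tolist(),round(d["score"],2)) for d in finder.find_in("wrist","check_weight")])
```

```text
t 11.1 p [ 0.4632 -0.2207  0.2076] yaw 96.8 tilt [ 0.002 -0.    -1.   ] dp [ -71.4  250.  -162.4] spin -0.03800116605371456 F [ 1.9 -0.5 -3.6] w 0.43 j [-0.37  0.4   0.85  1.99 -0.39  0.91  2.37]
[ 123  210   43   45 1343] [143.7 233.3]
[ 282  252   86   86 5254] [324.3 292. ]
-5 [325.5 326. ] [357.1 325.6]
0 [325.5 316.1] [357.8 315.7]
5 [325.5 305.6] [358.6 305.2]
[([0.4552, -0.2246, 0.0723], 0.9), ([0.3854, -0.2118, 0.0483], 0.79), ([0.405, -0.137, 0.0464], 0.7)]
```

Gripped and lifted, centred in the fingers. Now to carry it over the pan.

Call:
{"fn": "arm_command", "kwargs": {"plan": [{"dp":[0,0,-40],"spin":0},{"dp":[0,0,-45],"spin":0},{"dp":[0,0,-45],"spin":0},{"dp":[0,5,-20],"spin":-0.02},{"dp":[-10,30,0],"spin":-0.02}]}}

```text
clock: 11.7
position: [0.4674, -0.1878, 0.3591]
ee_rot: [-0.077, 0.997, -0.001, 0.002]
ft_force: [0.5, -0.3, -5.5]
grip_width: 0.43
grasp_force: 43.0
```

Call:
{"fn": "arm_command", "kwargs": {"plan": [{"dp":[-13,42,0],"spin":0},{"dp":[-13,42,0],"spin":0},{"dp":[-12,42,0],"spin":0},{"dp":[-10,40,0],"spin":0},{"dp":[-6,30,0],"spin":0}]}}

```text
clock: 12.2
position: [0.4899, 0.0206, 0.3559]
ee_rot: [-0.081, 0.997, 0.0, -0.0]
ft_force: [0.9, -0.2, -5.0]
grip_width: 0.426
grasp_force: 43.0
```

Call:
{"fn": "arm_command", "kwargs": {"plan": [{"dp":[0,0,0],"spin":0},{"dp":[0,0,0],"spin":0}]}}

```text
clock: 12.4
position: [0.4899, 0.018, 0.3558]
ee_rot: [-0.08, 0.997, -0.0, -0.0]
ft_force: [-0.5, -0.6, -3.7]
grip_width: 0.434
grasp_force: 43.0
```

Run:
```python
from h import *
go([.504,.036,.325],99)
for cam in("top","scene","wrist"):
    viewer.camera(cam)
    for n in("pan_centre","check_weight"): print(cam,n,[(np.round(d["position"],4).tolist(),round(d["score"],2)) for d in finder.find_in(cam,n)[:3]])
```

```text
t 12.4 p [0.4899 0.018  0.3558] yaw 99.2 tilt [-0.001 -0.    -1.   ] dp [-16.8  15.6  30.8] spin 0.0034554174642595866 F [-0.5 -0.6 -3.7] w 0.43 j [-0.89  0.06  0.8   1.91 -0.05  1.19  1.66]
top pan_centre []
top check_weight [([0.3873, -0.2024, 0.0456], 0.73), ([0.4022, -0.1253, 0.0448], 0.52)]
scene pan_centre [([0.4979, 0.0329, 0.1236], 0.64)]
scene check_weight [([0.4791, 0.0119, 0.2067], 0.72), ([0.3784, -0.215, 0.0437], 0.71), ([0.395, -0.1375, 0.0384], 0.53)]
wrist pan_centre [([0.4819, 0.046, 0.1273], 0.92), ([0.4821, 0.014, 0.2186], 0.47)]
wrist check_weight [([0.4837, 0.0157, 0.2184], 0.75), ([0.4044, -0.1152, 0.0466], 0.58)]
```

Call:
{"fn": "arm_command", "kwargs": {"plan": [{"dp":[-9,8,0],"spin":0},{"dp":[-8,8,10],"spin":0},{"dp":[0,0,15],"spin":0},{"dp":[0,0,5],"spin":0},{"dp":[0,0,0],"spin":0}]}}

```text
clock: 13.35
position: [0.5044, 0.0365, 0.3256]
ee_rot: [-0.08, 0.997, -0.0, -0.001]
ft_force: [-0.3, -0.5, -3.8]
grip_width: 0.428
grasp_force: 42.9
```

Run:
```python
from h import *
go([.504,.036,.313],99)
a=viewer.camera("wrist"); cv2.imwrite("pics/n.png",a)
print([(np.round(d["position"],4).tolist(),round(d["score"],2)) for d in finder.find_in("wrist","pan_centre")[:2]])
# clear pan's rim in the scene view: predicted rim centre
g=viewer.camera("scene"); cv2.imwrite("pics/o.png",g); print(proj("scene",[.504,.036,.127]))
```

```text
t 13.35 p [0.5044 0.0365 0.3256] yaw 99.1 tilt [-0.001 -0.001 -1.   ] dp [ 0.5 -0.4 12.6] spin 0.0022167091881413995 F [-0.3 -0.5 -3.8] w 0.43 j [-0.88  0.15  0.78  1.91 -0.12  1.13  1.68]
[([0.4813, 0.0369, 0.1265], 0.7), ([0.4626, -0.3201, 0.0265], 0.62)]
[319.02168477 185.04438919]
```

Call:
{"fn": "arm_command", "kwargs": {"plan": [{"dp":[0,0,5],"spin":0},{"dp":[0,0,3],"spin":0},{"dp":[0,0,2],"spin":0},{"dp":[0,0,1],"spin":0},{"dp":[0,0,0],"spin":0}]}}

```text
clock: 14.0
position: [0.5044, 0.0362, 0.3151]
ee_rot: [-0.08, 0.997, 0.0, -0.0]
ft_force: [-0.2, 0.5, -4.8]
grip_width: 0.43
grasp_force: 43.0
```

Call:
{"fn": "arm_command", "kwargs": {"plan": [{"dp":[0,0,1],"spin":0},{"dp":[0,0,1],"spin":0},{"dp":[0,0,1],"spin":0},{"dp":[0,0,1],"spin":0},{"dp":[0,0,0],"spin":0}]}}

```text
clock: 14.5
position: [0.5045, 0.0362, 0.3112]
ee_rot: [-0.08, 0.997, 0.0, 0.0]
ft_force: [-0.2, 0.7, -2.5]
grip_width: 0.43
grasp_force: 43.2
```

Call:
{"fn": "arm_command", "kwargs": {"plan": [{"dp":[0,0,1],"spin":0},{"dp":[0,0,1],"spin":0},{"dp":[0,0,1],"spin":0},{"dp":[0,0,1],"spin":0},{"dp":[0,0,1],"spin":0}]}}

```text
clock: 15.0
position: [0.5045, 0.0362, 0.3063]
ee_rot: [-0.08, 0.997, 0.0, 0.0]
ft_force: [-1.0, -0.4, 1.3]
grip_width: 0.429
grasp_force: 43.4
```

Call:
{"fn": "arm_command", "kwargs": {"plan": [{"dp":[0,0,0],"spin":0},{"dp":[0,0,0],"spin":0},{"dp":[0,0,0],"spin":0}]}}

```text
clock: 15.3
position: [0.5045, 0.0362, 0.3063]
ee_rot: [-0.08, 0.997, 0.0, 0.0]
ft_force: [-0.1, 0.4, 0.1]
grip_width: 0.431
grasp_force: 43.4
```

The force is balanced, so the weight rests on the pan. Releasing gently.

Call:
{"fn": "arm_command", "kwargs": {"plan": [{"dp":[0,0,0],"spin":0},{"dp":[0,0,0],"spin":0},{"dp":[0,0,0],"spin":0}], "grip": 0.05, "newtons": 20}}

```text
clock: 15.6
position: [0.5044, 0.0362, 0.3063]
ee_rot: [-0.08, 0.997, 0.0, 0.0]
ft_force: [0.3, 0.8, 0.7]
grip_width: 0.474
grasp_force: 0.0
```

Call:
{"fn": "arm_command", "kwargs": {"plan": [{"dp":[0,0,0],"spin":0},{"dp":[0,0,0],"spin":0},{"dp":[0,0,0],"spin":0},{"dp":[0,0,0],"spin":0}], "grip": -0.5}}

```text
clock: 16.0
position: [0.5044, 0.0362, 0.3062]
ee_rot: [-0.08, 0.997, 0.0, 0.0]
ft_force: [-0.2, 0.2, -0.2]
grip_width: 0.752
grasp_force: 0.0
```

Call:
{"fn": "arm_command", "kwargs": {"plan": [{"dp":[0,0,-5],"spin":0},{"dp":[0,0,-20],"spin":0},{"dp":[0,0,-35],"spin":0},{"dp":[0,0,-40],"spin":0},{"dp":[0,0,0],"spin":0}]}}

```text
clock: 16.5
position: [0.5056, 0.0356, 0.4113]
ee_rot: [-0.079, 0.997, 0.001, 0.004]
ft_force: [0.4, 0.6, -0.2]
grip_width: 0.754
grasp_force: 0.0
```

Call:
{"fn": "arm_command", "kwargs": {"plan": [{"dp":[30,0,0],"spin":0},{"dp":[40,0,0],"spin":0},{"dp":[0,0,0],"spin":0},{"dp":[0,0,0],"spin":0}]}}

```text
clock: 16.9
position: [0.4348, 0.0248, 0.4066]
ee_rot: [-0.08, 0.997, 0.001, 0.001]
ft_force: [0.3, -0.6, 0.2]
grip_width: 0.751
grasp_force: 0.0
```

Run:
```python
from h import *
go([.504,.036,.40],99)
for cam in("wrist","scene","top"):
    a=viewer.camera(cam); cv2.imwrite(f"pics/z_{cam}.png",a)
    for n in("pan_centre","check_weight","clip_loop"): print(cam,n,[(np.round(d["position"],4).tolist(),round(d["score"],2)) for d in finder.find_in(cam,n)[:4]])
    h=cv2.cvtColor(a,cv2.COLOR_BGR2HSV); m=cv2.inRange(h,(15,120,90),(32,255,255))
    n,l,s,c=cv2.connectedComponentsWithStats(m)
    for i in range(1,n):
        if s[i,4]>40:
            q=at(cam,c[i],.155); 
            if np.hypot(q[0]-.5,q[1]-.036)<.05: print("  brass",s[i],c[i].round(1),q.round(4))
    print("  expect",[proj(cam,[.504,.036,z]).round(1).tolist() for z in(.119,.164,.183)])
    b=a.astype(int); m=(b[...,2]>150)&(b[...,1]<80)&(b[...,0]<90); v,u=np.nonzero(m); P=np.array([at(cam,(x,y),.095) for x,y in zip(u,v)])[:,:2]
    P=P[(abs(P[:,0]-.51)<.05)&(abs(P[:,1]+.02)<.05)]
    if len(P): print("  loop",len(P),((P-[.504,.036])@[np.cos(np.radians(98.9)),np.sin(np.radians(98.9))]).min())
```

```text
t 16.9 p [0.4348 0.0248 0.4066] yaw 99.1 tilt [ 0.001  0.003 -1.   ] dp [-70.1   0.    6.7] spin 0.00261307018352818 F [ 0.3 -0.6  0.2] w 0.75 j [-0.96 -0.18  0.73  1.96  0.12  1.32  1.46]
wrist pan_centre [([0.4888, 0.0377, 0.1177], 0.68)]
wrist check_weight [([0.4021, -0.1157, 0.0444], 0.79), ([0.4947, 0.0352, 0.169], 0.68)]
wrist clip_loop [([0.5051, -0.0204, 0.0988], 0.49), ([0.413, 0.2383, 0.0105], 0.47)]
  brass [ 302  272   45   44 1431] [323.9 291.9] [0.5139 0.0364 0.155 ]
  expect [[325.3, 261.7], [325.3, 288.3], [325.3, 302.0]]
  loop 159 -0.06683820154566279
scene pan_centre [([0.4904, 0.0247, 0.1176], 0.82)]
scene check_weight [([0.3808, -0.2155, 0.044], 0.77), ([0.3963, -0.1361, 0.0425], 0.56), ([0.4959, 0.0279, 0.1587], 0.52)]
scene clip_loop [([0.5079, -0.0177, 0.0983], 0.4)]
  brass [312 169  12  13 107] [317.9 175. ] [0.5112 0.0487 0.155 ]
  expect [[319.1, 187.0], [318.9, 175.7], [318.8, 170.8]]
  loop 17 -0.06161473250960875
top pan_centre []
top check_weight [([0.4023, -0.1239, 0.0436], 0.71), ([0.3883, -0.2049, 0.0499], 0.62)]
top clip_loop []
  expect [[308.0, 185.6], [307.2, 181.6], [306.8, 179.8]]
```

The pan has sunk to about 118–119 mm, the weight stands within a couple of mm of the centre, and the loop is still at −67 mm. Handing in.

```bash
python3 -c "
from workcell import manip
print(manip.hand_in())"
```

```text
the job is handed in; nothing more can be done
None
```

I handed the job in with the clip pushed home and the 500 g weight released on the middle of the pan; the final camera measurements agree, but no verdict came back, and I viewed 11 pictures, one over the limit of 10.

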